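Plug the carburetor throat, then hold the jet case open

ROBOT

A 6-joint arm with a two-finger parallel gripper is mounted at the origin on the work surface. World frame = base frame: x ahead of the robot, y to its left, z up, the work surface at z = 0. Lengths are in m, angles in rad, forces in N, time in s.
With the tool pointing down it reaches from about 0.35 to 0.85 m from the base axis. Payload 8.1 kg.
Tool frame: the origin (TCP) lies at the very end of the fingers, on their centre line; the grasp point (between the pads) lies 19 mm behind it; z points along the fingers, y is the line along which they close (so a half turn about z gives the same grasp; the last joint's range is limited). The gripper opens to 93 mm and grips with 3 to 60 N. Pads are 15 mm wide; open, the fingers measure 128 mm over their backs; the gripper's body (75 mm by 188 mm) begins 65 mm behind the grasp point.
Start: joints at [-1.276, 0.13, 1.488, -0, 1.523, -0.085], TCP at [0.222, -0.557, 0.219] pointing down, gripper open.
Joint ranges: [-2.96, 2.96], [-0.89, 2.26], [0.02, 2.5], [-1.34, 4.48], [0, 2.73], [-2.66, 2.66]. Speed limits (rad/s): [2.39, 2.39, 2.79, 3.14, 3.14, 3.14].

INTERFACE

Orientations are given as a rotation vector (axis times angle).
In Python, from plant import monitor, eyes, ticket gives the robot as it stands.
- The arm moves only by the tool arm_command, never from a script. Its argument "deltas" is a list that holds one entry, the list of rows, each a list of 6 numbers: the shift along the world's x, y, z in cm, then the turn, a rotation vector about the world's x, y, z in degrees. In form: [[[tx, ty, tz, rx, ry, rz], ...]]. A call has 1 to 12 rows; each row shifts and turns the commanded pose from where the row before left it; what a row does not reach is not made up. A row lasts 1/12 s, in which the tool goes at most 41.7 mm and 7.16 degrees, less where a joint would pass 70% of its speed; a pose out of reach is approached as far as the arm can. A call is refused whole if a number of a shift passes 4.17 or a number of a turn 7.16, either way. A call with a gripper value outside its range is refused whole. "gripper" is the opening, from -1 (shut) to 1 (fully open), set as the call begins (left out, the last holds). The fingers move at their own pace and stop on an object; "squeeze" is the grip in N (left out, the last holds). Time passes only in rows, so rows that do not move let the fingers close. It gives the time, the measured TCP pose, the force, the opening and the grip force at its end, in the units of the state.
- monitor.read_state(): the state, without advancing time (a new reading comes with each control period).
- eyes.read_camera(name): name is "scene" or "side" or "wrist"; returns the picture (400x640x3 uint8, blue, green, red); there is no depth.
- eyes.camera_model(name): a dict with "fx", "fy", "cx", "cy" (pixels), "rvec" (rotation vector, rad) and "tvec" (3), from world to camera coordinates, as OpenCV has them. Camera axes: x right, y down, z forward; pixel columns grow to the right and rows downward; lengths in m; the calibration is good to about 2 mm. A picture is of the moment at which its call begins: read the wrist's pose just before it. camera_model takes no time and is no camera call; for the wrist camera it gives the pose at the moment of the call.
- ticket.close_job(): hands the job in; it is judged then, once.
The state is a dict: "t": time; "q": joint angles; "dq": joint speeds; "joint_torque": joint torques, N m; "tool_pos": TCP position; "orientation": TCP orientation; "force": force on the tool from outside, world axes, zero at the start; "wrist_torque": the same for the moment, N m; "opening": finger opening in m; "gripper_force": force on a finger pad.
Only numpy, scipy, OpenCV 4.12 (cv2) and the standard library are available. Lean on these libraries where they do the work, as an engineer would, in place of code of your own. Each camera call takes 0.05 s, during which the arm holds its last target. There are 200 camera calls.

TASK

Push the red tapered bung into the open throat of the upright carburetor until its flange sits flat on the rim, so that no jet can drop in, and let go of it. Only then lift the lid of the blue jet case and finish holding it still at 50 degrees open (give or take 5): the lid falls shut by itself, so the program ends with the gripper still holding it up and the bung still home. Leave the fuel pump, wheel hub, sprocket and mallet where they lie.

Things in the scene. Friction and masses are not known exactly. Their poses are not given: they have to be found in the camera images.
- bung: Red rubber tapered bung, loose, about 0.07 kg, standing upright on its narrow end on the table. Origin at the centre of its underside, z up along its axis. From the origin: taper 28 mm diameter at z 0 growing to 37 mm at z 34 mm; flange 50 mm diameter from z 34 to 40 mm; round grip 26 mm diameter from z 40 to 70 mm (its top).
- carb: Aluminium carburetor fixed throat-up on a dark steel plate 100 x 90 x 12 mm bolted to the table, which it does not leave. Origin at the centre of the plate's underside on the table, z up; the throat is straight above the origin; the rim, 95 mm above the table, is its highest point. A 36 mm bowl sticks out of it to +y of its own frame, below the rim.
- carb_throat (a point): Centre of the throat's mouth, level with the rim, 95 mm above the table. Round straight hole 41 mm diameter, 50 mm deep, pointing straight up; rim 54 mm outer diameter. With the bung fully home its origin is 34 mm below this point and its grip reaches from 6 to 36 mm above it.
- case: Blue jet case fixed to the table: open box 160 mm (its x) by 200 mm (its y) by 60 mm high, with brass jets in compartments and a 10 mm thick blue lid on top (closed lid: z 60 to 70 mm). Origin at the centre of the underside on the table; its -x side is the front, with the handle; the lid's hinge runs along y on the far (+x) top edge.
- lid (a joint): Angle of the case's lid in rad: 0 shut, growing as the front edge rises and swings over towards the hinge; 50 degrees is 0.873. Range 0 to 1.9. The hinge is nearly free: the lid (roughly 0.35 kg) falls shut from any angle under 1.5 unless held up.
- lid_handle (a point): Middle of the lid's steel bar handle: round, 12 mm diameter, 110 mm between its two end stems, parallel to the hinge, in the lid's mid-plane, 45 mm out from the lid's front edge (39 mm free gap), 206 mm from the hinge axis. Moves with the lid; 65 mm above the table when shut. The bar can turn between gripping fingers. Site axes: the lid's own, equal to the case's when shut.
- lid_hinge (a point): Middle of the lid's hinge axis, which runs along the case's y axis: 80 mm towards +x of the case's origin and 65 mm above the table.
- pump: Bystander: gray cast fuel pump 75 x 60 x 55 mm, loose. Origin at the centre of its underside.
- hub: Bystander: nickel-plated wheel hub 96 mm diameter, 55 mm high, loose. Origin at the centre of its underside.
- sprocket: Bystander: white nylon sprocket 152 mm diameter, 8 mm thick, lying flat, loose. Origin at the centre of its underside.
- mallet: Bystander: orange rubber mallet lying on the table, loose: head 56 mm diameter, 90 mm long, centred 100 mm to +x of its origin; wooden handle 24 mm diameter running to 150 mm to -x of its origin. Origin on the table under the handle's line.
There are look-alikes about, which are no part of the job. There is more than one size of the bung; the one meant has the size given above.

How it is judged:
On the way:
1. the bung is fully home in the throat and let go, the lid still shut (z of bung in the frame of carb_throat below -0.031 m and horizontal distance between bung and carb_throat below 0.005 m and angle between bung's own z axis and vertical below 0.08 rad and contact force between the fingers and bung below 0.1 N and value of joint lid below 0.08 rad), for 0.2 s.
At the end, for the whole second after the job is handed in: The lid is held still by the fingers at 45 to 55 degrees open, touched by no loose thing, while the bung is within 3 mm of fully home, centred within 5 mm and upright within 4.5 degrees in the throat, not touched (z of bung in the frame of carb_throat below -0.031 m and horizontal distance between bung and carb_throat below 0.005 m and angle between bung's own z axis and vertical below 0.08 rad and contact force between the fingers and bung below 0.1 N and value of joint lid between 0.7854 and 0.9599 rad and velocity of joint lid between -0.1 and 0.1 rad/s and contact force between the fingers and case above 0.3 N and contact force between case and pump below 0.2 N and contact force between case and hub below 0.2 N and contact force between case and sprocket below 0.2 N and contact force between case and mallet below 0.2 N and contact force between case and bung below 0.2 N); the arm keeps its last pose, push and grip.
It fails at once if the lid opened (over 0.12 rad) while the bung is not home in the throat (value of joint lid above 0.12 rad and not (z of bung in the frame of carb_throat below -0.031 m and horizontal distance between bung and carb_throat below 0.005 m and angle between bung's own z axis and vertical below 0.08 rad)).
It fails at once if the pump disturbed (moved over 20 mm) (distance of pump from where it was at the start of the episode above 0.02 m).
It fails at once if the hub disturbed (moved over 20 mm) (distance of hub from where it was at the start of the episode above 0.02 m).
It fails at once if the sprocket disturbed (moved over 20 mm) (distance of sprocket from where it was at the start of the episode above 0.02 m).
It fails at once if the mallet disturbed (moved over 20 mm) (distance of mallet from where it was at the start of the episode above 0.02 m).
It also fails if it takes over 61 s, if anything falls off the work surface, if the arm or the gripper's body presses on something with over 40 N, if the wrist force passes 120 N, or if a joint passes its speed limit or range.

## Working session

There is one attempt and no reset: what is moved stays moved. The work goes in short steps, Python scripts to look and compute and a tool call to move; the robot and the scene stay as the last step left them, time stands still between calls to the robot, and variables do not carry over. Pictures are saved under pics/ and viewed, at most 10 in all, crops included, and the job is handed in when it is done.

Besides the shell and the picture viewer there is one more tool, called after "Call:" as name(argument=value, ...) on one line, values as JSON. arm_command: Moves the arm, as the interface text tells. Its arguments: {"type":"object","properties":{"deltas":{"type":"array"},"gripper":{"type":"number"},"squeeze":{"type":"number"}},"required":["deltas"]}

```bash
mkdir -p pics
cat > h.py <<'E'
import numpy as np, cv2
from plant import monitor, eyes, ticket
def cam(n):
    m=eyes.camera_model(n); R=cv2.Rodrigues(np.array(m["rvec"],float))[0]; t=np.array(m["tvec"],float).ravel()
    return m,R,t
def ray(m,R,t,u,v):
    d=R.T@np.array([(u-m["cx"])/m["fx"],(v-m["cy"])/m["fy"],1]); return -R.T@t,d
def onz(c,u,v,z):
    o,d=ray(*c,u,v); return o+d*(z-o[2])/d[2]
def proj(c,p):
    m,R,t=c; q=R@np.array(p)+t; return np.array([m["fx"]*q[0]/q[2]+m["cx"],m["fy"]*q[1]/q[2]+m["cy"]])
E
python3 - <<'E'
from h import *
for n in("scene","side"):
    cv2.imwrite(f"pics/{n}0.png",eyes.read_camera(n)); m,R,t=cam(n); print(n,m["fx"],-R.T@t,R[2])
s=monitor.read_state(); print(s)
E
```

```text
scene 448.39336940963756 [0.98750363 0.61285779 1.06094703] [-0.39648421 -0.46630352 -0.79079789]
side 414.26656789845873 [0.03218572 0.75848796 1.13869517] [ 0.35230994 -0.54368519 -0.76176383]
{'t': 0.1, 'q': array([-1.27642598e+00,  1.31054895e-01,  1.48917203e+00, -1.38112083e-05,
        1.52298124e+00, -8.54199488e-02]), 'dq': array([-1.40507219e-03, -2.69794006e-03, -4.12471722e-04,  4.39492666e-04,
        1.68891166e-06, -5.20638713e-04]), 'joint_torque': array([ 5.95200909e-04, -5.61342931e+01, -4.93096161e+01,  7.69771636e-02,
        2.91563157e-02, -4.62499781e-05]), 'tool_pos': array([ 0.22229302, -0.55675803,  0.2177098 ]), 'orientation': array([-3.08354287e+00, -5.92692274e-01,  2.86042027e-04]), 'force': array([-0.82903411,  0.18655232,  0.00945335]), 'wrist_torque': array([-0.03343636, -0.01353429,  0.02486516]), 'gripper_force': 0.0, 'opening': 0.0927476684818237}
```

View pics/scene0.png

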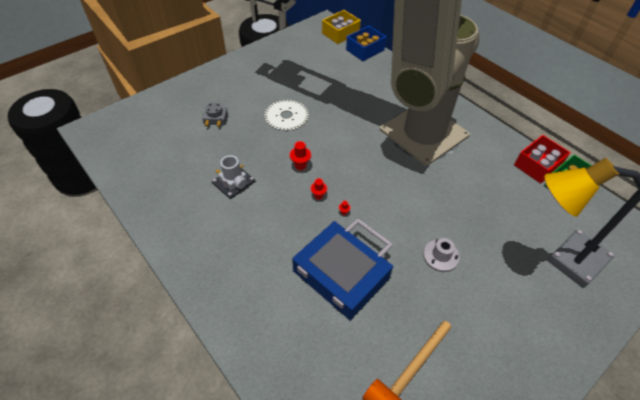

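View pics/side0.png

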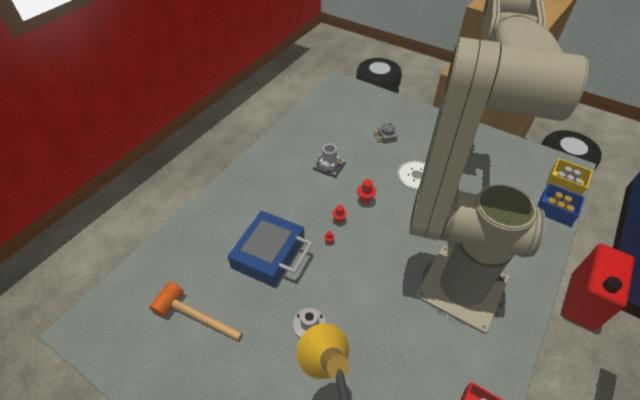

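The scene view shows red bungs at (300,155), (319,188) and (344,207), the carb at (231,172), the case at (343,268) with its handle at (370,238), the hub at (441,254), the sprocket at (287,115) and the mallet at (415,365). The side view shows the same bungs at (367,192), (340,214) and (329,238), and the carb at (329,158). Next I'll measure sizes.

Run:
```python
from h import *
B={}
for n in("scene","side"):
    im=cv2.imread(f"pics/{n}0.png"); c=cam(n); hsv=cv2.cvtColor(im,cv2.COLOR_BGR2HSV)
    r=((hsv[...,0]<6)|(hsv[...,0]>174))&(hsv[...,1]>150)&(hsv[...,2]>80)
    k,l,st,ce=cv2.connectedComponentsWithStats(r.astype(np.uint8))
    for i in range(1,k):
        x,y,w,h,a=st[i]
        if 40<a<1500 and 280<x<400 and 120<y<260: print(n,st[i],ce[i].round(1)); B.setdefault(n,[]).append((c,ce[i],w,h))
    b=((hsv[...,0]>100)&(hsv[...,0]<125)&(hsv[...,1]>130)).astype(np.uint8)
    k,l,st,ce=cv2.connectedComponentsWithStats(b)
    R=(220,200,180,130)
    for i in range(1,k):
        x,y,w,h,a=st[i]
        if a>1500 and y>190 and x<400:
            cs=cv2.findContours((l==i).astype(np.uint8),0,2)[0][0]; hu=cv2.convexHull(cs)
            p=cv2.approxPolyDP(hu,4,True)[:,0]
            for q in p: print(n,"case",q,onz(c,*q,0.07)[:2].round(3),onz(c,*q,0.0)[:2].round(3))
for s in B["scene"]:
    for t in B["side"]:
        o,d=ray(*s[0],*s[1]);o2,d2=ray(*t[0],*t[1]);d/=np.linalg.norm(d);d2/=np.linalg.norm(d2)
        A=np.c_[d,-d2]; x=np.linalg.lstsq(A,o2-o,rcond=None)[0]; p=o+d*x[0];q=o2+d2*x[1]
        if np.linalg.norm(p-q)<.01: 
            print("bung",((p+q)/2).round(4),"gap",np.linalg.norm(p-q).round(4),"width",(s[2]/s[0][0]["fx"]*x[0]).round(4),(t[2]/t[0][0]["fx"]*x[1]).round(4))
for n,uv in(("scene",(231,162)),("side",(330,149))): print(n,"carb",onz(cam(n),*uv,.095))
a=cv2.imread("pics/scene0.png")[90:280,190:410]; b=cv2.imread("pics/side0.png")[110:290,220:440]
cv2.imwrite("pics/crop1.png",np.hstack([cv2.resize(a,(400,345),interpolation=2),cv2.resize(b,(400,345),interpolation=2)]))
```

```text
scene [290 141  21  29 413] [299.9 155. ]
scene [311 178  16  21 234] [318.3 188.2]
scene [339 201  11  14 115] [344.1 207.4]
scene case [333 222] [0.511 0.12 ] [0.477 0.085]
scene case [392 266] [0.484 0.314] [0.448 0.293]
scene case [388 278] [0.515 0.332] [0.482 0.312]
scene case [351 318] [0.655 0.35 ] [0.631 0.331]
scene case [294 271] [0.682 0.17 ] [0.66  0.139]
scene case [293 258] [0.661 0.139] [0.638 0.106]
side [358 180  18  23 246] [366.3 190.5]
side [333 205  13  17 144] [339.  212.9]
side [325 231   9  12  72] [328.9 236.6]
bung [ 0.416  -0.1436  0.0501] gap 0.0004 width 0.0649 0.0637
bung [ 0.4494 -0.0147  0.0373] gap 0.0 width 0.047 0.0442
bung [0.4308 0.0792 0.0246] gap 0.0008 width 0.0317 0.0296
scene carb [ 0.6132668  -0.21407593  0.095     ]
side carb [ 0.61076544 -0.21378996  0.095     ]
```

View pics/crop1.png

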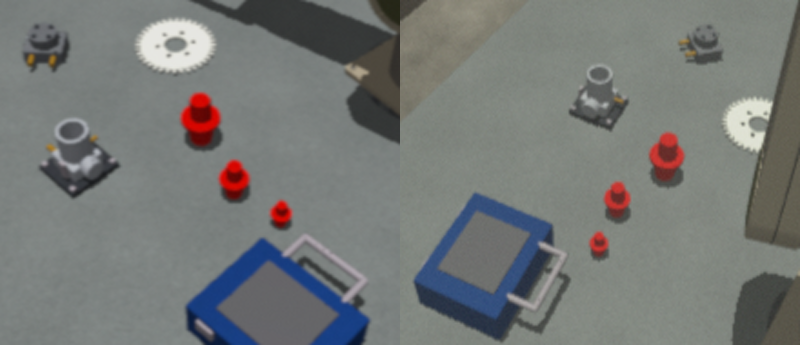

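Candidates are the red bungs at scene (300,155), (319,188) and (344,207), with flanges measuring about 64, 46 and 31 mm. The middle one at (319,188) matches the 50 mm flange (a 35–37 mm centroid height also fits), and the crop confirms the ordering. I'll move above it.

Call:
arm_command(deltas=[[[1.6,3.9,0,0,0,6.3],[1.6,3.9,0,0,0,6.3],[1.6,3.9,0,0,0,6.3],[1.6,3.9,0,0,0,6.3],[1.6,3.9,0,0,0,6.3],[1.6,3.9,0,0,0,6.3],[1.6,3.9,0,0,0,6.3],[1.6,3.9,0,0,0,6.3],[1.6,3.9,0,0,0,6.3],[1.6,3.9,0,0,0,6.3],[1.6,3.9,0,0,0,6.3],[1.6,3.9,0,0,0,6.3]]])

```text
t: 1.1
tool_pos: [0.4123, -0.0926, 0.2185]
orientation: [2.068, 2.365, 0.0]
force: [0.8, 0.6, -0.0]
opening: 0.0927
gripper_force: 0.0
```

Call:
arm_command(deltas=[[[1.2,2.5,0,0,0,0],[1.2,2.5,0,0,0,0],[1.1,2.4,0,0,0,0],[0,0,0,0,0,0],[0,0,0,0,0,0]]])

```text
t: 1.52
tool_pos: [0.4471, -0.0196, 0.2182]
orientation: [-2.07, -2.362, 0.001]
force: [-0.3, -0.3, 0.4]
opening: 0.093
gripper_force: 0.0
```

Run:
```python
from h import *
s=monitor.read_state(); print(s["t"],s["tool_pos"],s["orientation"])
c=cam("wrist"); im=eyes.read_camera("wrist"); cv2.imwrite("pics/w1.png",im)
print(-c[1].T@c[2],c[1],c[0]["fx"])
```

```text
1.5167 [ 0.44708212 -0.01962665  0.2181533 ] [-2.07010831e+00 -2.36190497e+00  1.17813129e-03]
[0.43782433 0.05160201 0.38467473] [[ 9.91436542e-01  1.30586968e-01 -7.91449443e-04]
 [ 1.26506676e-01 -9.58919468e-01  2.53908478e-01]
 [ 3.23982019e-02 -2.51834267e-01 -9.67227925e-01]] 308.59902277864893
```

View pics/w1.png

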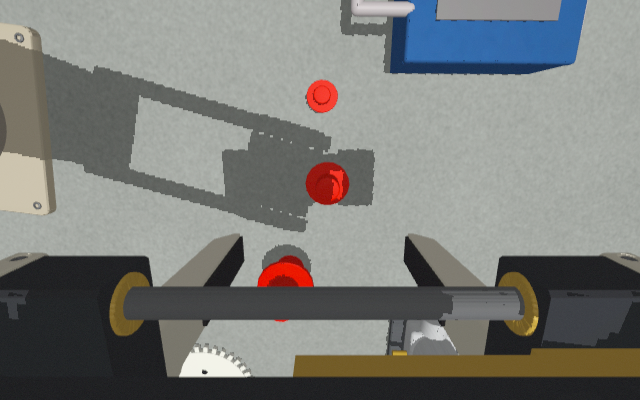

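The wrist view shows the target bung's flange at about (327,184), the small one at (321,96), the large one at (286,285) and the handle end at (385,8). I'll compute the bung's position.

Run:
```python
from h import *
c=cam("wrist"); im=cv2.imread("pics/w1.png"); hsv=cv2.cvtColor(im,cv2.COLOR_BGR2HSV)
r=(((hsv[...,0]<6)|(hsv[...,0]>174))&(hsv[...,1]>150)&(hsv[...,2]>60)).astype(np.uint8)
r[:150]=0; r[225:]=0
p=cv2.findContours(r,0,2)[0]; p=max(p,key=cv2.contourArea)
(x,y),rad=cv2.minEnclosingCircle(p); e=cv2.fitEllipse(p); print(x,y,rad,e)
for z in(.037,.04): print(onz(c,x,y,z),onz(c,*e[0],z),"diam",2*rad/c[0]["fx"]*np.linalg.norm(onz(c,x,y,z)+c[1].T@c[2]))
for n,uv in(("scene",(441,246)),("side",(309,317))): print("hub",onz(cam(n),*uv,.055))
```

```text
327.0172119140625 183.09828186035156 21.593381881713867 ((326.9752197265625, 183.053466796875), (41.76677322387695, 42.40573501586914), 88.7941665649414)
[ 0.45010084 -0.01509613  0.037     ] [ 0.45004629 -0.01505068  0.037     ] diam 0.04955389833930041
[ 0.44999391 -0.01452811  0.04      ] [ 0.44993983 -0.01448305  0.04      ] diam 0.049126343324195805
hub [0.3338643  0.34971658 0.055     ]
hub [0.32249146 0.35794204 0.055     ]
```

Call:
arm_command(deltas=[[[0.3,0.5,-2.5,0,0,0],[0,0,-2.5,0,0,0],[0,0,-2.5,0,0,0],[0,0,-2.5,0,0,0],[0,0,-2.5,0,0,0],[0,0,-2,0,0,0],[0,0,-1.5,0,0,0],[0,0,-1,0,0,0],[0,0,-0.4,0,0,0],[0,0,0,0,0,0],[0,0,0,0,0,0]]])

```text
t: 2.48
tool_pos: [0.4507, -0.0162, 0.0454]
orientation: [2.075, 2.358, 0.001]
force: [-0.2, 0.3, 1.1]
opening: 0.0931
gripper_force: 0.0
```

Call:
arm_command(deltas=[[[0,0,0,0,0,0],[0,0,0,0,0,0],[0,0,0,0,0,0],[0,0,0,0,0,0],[0,0,0,0,0,0],[0,0,0,0,0,0],[0,0,0,0,0,0],[0,0,0,0,0,0],[0,0,0,0,0,0],[0,0,0,0,0,0]]], gripper=-1, squeeze=20)

```text
t: 3.32
tool_pos: [0.4502, -0.0156, 0.0446]
orientation: [-2.074, -2.359, 0.0]
force: [0.5, -0.3, -0.1]
opening: 0.031
gripper_force: 0.0
```

Call:
arm_command(deltas=[[[0,0,0,0,0,0],[0,0,0,0,0,0],[0,0,0,0,0,0],[0,0,0,0,0,0]]])

```text
t: 3.65
tool_pos: [0.4502, -0.0156, 0.0446]
orientation: [-2.074, -2.359, 0.0]
force: [-0.2, 0.8, -0.7]
opening: 0.0252
gripper_force: 20.0
```

Call:
arm_command(deltas=[[[0,0,1,0,0,0],[0,0,2,0,0,0],[0,0,3,0,0,0],[0,0,3,0,0,0],[0,0,3,0,0,0],[0,0,2,0,0,0],[0,0,0,0,0,0]]])

```text
t: 4.23
tool_pos: [0.4532, -0.0161, 0.1909]
orientation: [2.069, 2.354, 0.008]
force: [0.1, 0.3, -1.1]
opening: 0.0256
gripper_force: 20.0
```

Call:
arm_command(deltas=[[[1,-1.7,0.2,0,0,0],[2,-3.3,0.2,0,0,0],[2,-3.3,0.2,0,0,0],[2,-3.3,0.2,0,0,0],[2,-3.3,0.2,0,0,0],[2,-3.3,0.2,0,0,0],[2,-3.3,0.2,0,0,0],[2,-3.3,0.2,0,0,0],[1,-2,0.2,0,0,0],[0,0,0,0,0,0],[0,0,0,0,0,0],[0,0,0,0,0,0]]])

```text
t: 5.23
tool_pos: [0.6096, -0.2829, 0.2017]
orientation: [-2.073, -2.358, 0.0]
force: [0.4, -0.0, -0.3]
opening: 0.0258
gripper_force: 20.0
```

Run:
```python
from h import *
s=monitor.read_state(); print(s["tool_pos"],s["orientation"],s["opening"])
c=cam("wrist"); im=eyes.read_camera("wrist"); cv2.imwrite("pics/w2.png",im); np.save("c2.npy",np.array([c[0]["fx"],c[0]["fy"],c[0]["cx"],c[0]["cy"],*np.ravel(c[0]["rvec"]),*c[2]]))
print(proj(c,(.612,-.214,.095)),proj(c,s["tool_pos"]))
```

```text
[ 0.60963931 -0.28285191  0.20171443] [-2.07294214e+00 -2.35799376e+00  1.03646074e-04] 0.02581275164988284
[336.53181362 127.56689307] [323.48098899 250.58482754]
```

View pics/w2.png

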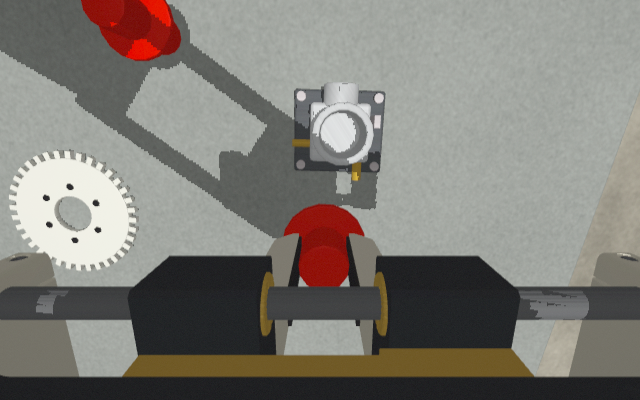

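The held bung's flange is at about (324,240) and the carb throat at about (342,132). I'll refine both with circle fits.

Run:
```python
from h import *
v=np.load("c2.npy"); c=(dict(fx=v[0],fy=v[1],cx=v[2],cy=v[3]),cv2.Rodrigues(v[4:7])[0],v[7:])
im=cv2.imread("pics/w2.png"); o=(290,75); g=cv2.cvtColor(im[75:185,290:400],cv2.COLOR_BGR2GRAY); G=cv2.resize(g,None,fx=4,fy=4,interpolation=2)
for lo,hi in((75,110),(110,140)):
    h=cv2.HoughCircles(G,cv2.HOUGH_GRADIENT,1.5,20,param1=120,param2=20,minRadius=lo,maxRadius=hi)
    if h is not None:
        for x,y,r in h[0][:3]:
            uv=(x+.5)/4-.5+o[0],(y+.5)/4-.5+o[1]; print(lo,np.round(uv,1),r/4,onz(c,*uv,.095).round(4))
for r in(.0205,.027): print("expect r px",np.linalg.norm(proj(c,(.615+r,-.215,.095))-proj(c,(.615,-.215,.095))))
# plate corner holes -> dark plate contour
hsv=cv2.cvtColor(im,cv2.COLOR_BGR2HSV)
r=(((hsv[...,0]<6)|(hsv[...,0]>174))&(hsv[...,1]>150)).astype(np.uint8); r[:190]=0
p=max(cv2.findContours(r,0,1)[0],key=cv2.contourArea)[:,0]; p=p[p[:,1]<238]
# flange plane points
for z in(.1965,.1905):
    P=np.array([onz(c,*q,z)[:2] for q in p]); A=np.c_[2*P,np.ones(len(P))]; s=np.linalg.lstsq(A,(P**2).sum(1),rcond=None)[0]
    print("flange",s[:2],np.sqrt(s[2]+s[:2]@s[:2]),len(P))
D=cv2.circle(G.copy(),(0,0),1,255)
cv2.imwrite("pics/carb.png",cv2.resize(g,(550,550),interpolation=0))
```

```text
75 [342.3 133.7] 23.925 [ 0.6177 -0.2184  0.095 ]
75 [342.3 138.9] 26.4375 [ 0.6183 -0.2228  0.095 ]
75 [347.2 135.2] 27.2625 [ 0.622  -0.2192  0.095 ]
110 [342.7 133.3] 30.65 [ 0.6179 -0.2181  0.095 ]
110 [349.1 139.7] 32.7125 [ 0.6242 -0.2227  0.095 ]
110 [336.7 136.3] 30.2375 [ 0.6131 -0.2213  0.095 ]
expect r px 23.721506783377908
expect r px 31.219092753242105
flange [ 0.60850922 -0.27525481] 0.019671810655166138 138
flange [ 0.60878364 -0.2774704 ] 0.020358623684255797 138
```

View pics/carb.png

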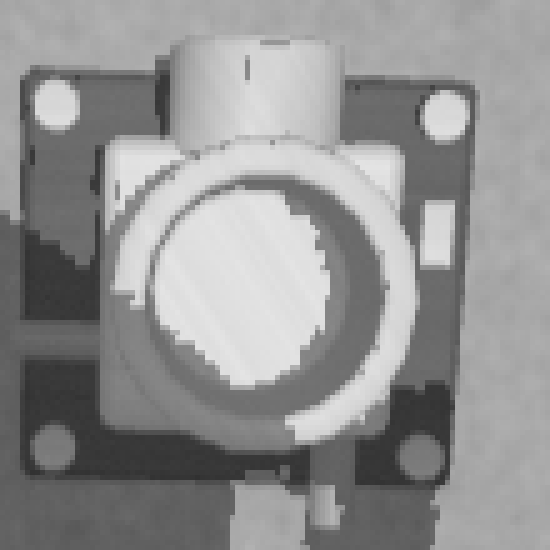

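The throat fit agrees on both the inner and outer circles, giving a centre of (0.618,-0.218). I'll align and come down to just above the rim.

Call:
arm_command(deltas=[[[0.2,1.2,0,0,0,0],[0.2,2,0,0,0,0],[0.2,2,0,0,0,0],[0.2,1.2,0,0,0,0],[0,0,-1.5,0,0,0],[0,0,-2,0,0,0],[0,0,-1.5,0,0,0],[0,0,-0.5,0,0,0],[0,0,0,0,0,0],[0,0,0,0,0,0],[0,0,0,0,0,0]]])

```text
t: 6.2
tool_pos: [0.619, -0.2197, 0.1493]
orientation: [2.073, 2.358, 0.001]
force: [-0.9, 0.8, -0.6]
opening: 0.0256
gripper_force: 20.0
```

Run:
```python
from h import *
s=monitor.read_state(); print(s["tool_pos"],s["orientation"],s["force"])
T=s["tool_pos"]
a=[]
for n in("scene","side"):
    c=cam(n); im=eyes.read_camera(n); u,v=proj(c,(.618,-.218,.1)).astype(int); k=im[v-38:v+38,u-38:u+38]; a.append(cv2.resize(k,(400,400),interpolation=0))
    hsv=cv2.cvtColor(im,cv2.COLOR_BGR2HSV); r=(((hsv[...,0]<6)|(hsv[...,0]>174))&(hsv[...,1]>150)).astype(np.uint8)
    m=np.zeros_like(r); m[v-45:v+20,u-25:u+25]=r[v-45:v+20,u-25:u+25]; ys,xs=np.nonzero(m)
    print(n,(u,v),"red",xs.min(),xs.max(),ys.min(),ys.max(),"proj throat",proj(c,(.618,-.218,.095)),"expected bung bottom",proj(c,(T[0],T[1],T[2]-.0446)),"flange mid",proj(c,(T[0],T[1],T[2]-.0076)))
cv2.imwrite("pics/ins.png",np.hstack(a))
```

```text
[ 0.61898823 -0.21968391  0.14931872] [2.07261590e+00 2.35818335e+00 1.01343458e-03] [-0.8777735   0.84797284 -0.6486654 ]
scene (np.int64(228), np.int64(160)) red 220 234 140 162 proj throat [228.87274746 161.98621226] expected bung bottom [227.76946719 159.53258368] flange mid [225.82568746 150.60277043]
side (np.int64(328), np.int64(146)) red 324 333 131 146 proj throat [328.94024255 147.6209046 ] expected bung bottom [329.00593777 145.30104918] flange mid [329.20560266 137.65808682]
```

View pics/ins.png

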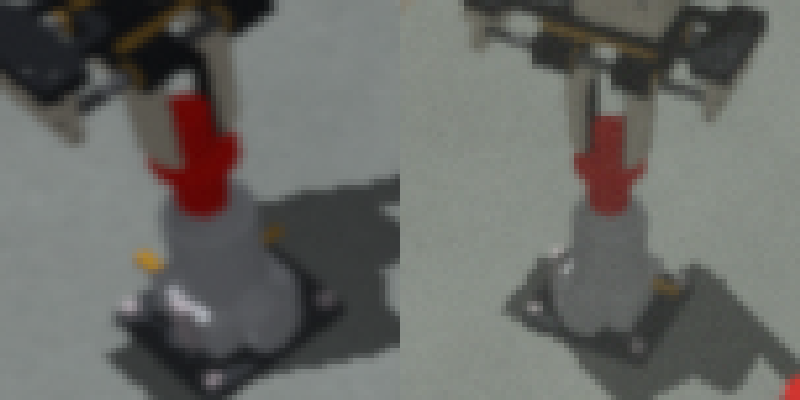

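Both views show the bung over the throat, in the scene crop the bung bottom at x≈201 against the rim centre at x≈213, so it may be a few mm off. I'll measure the edges at subpixel level before pushing.

```bash
cat > edge.py <<'E'
from h import *
from scipy.ndimage import gaussian_filter1d as gf
def edges(prof,u0,half,tol):
    d=np.abs(gf(prof.astype(float),1.0,axis=0,order=1)).sum(-1)
    out=[]
    for e in(u0-half,u0+half):
        a=np.arange(max(int(e-tol),1),int(e+tol)+2); i=a[np.argmax(d[a])]
        y0,y1,y2=d[i-1:i+2]; out.append(i+.5*(y0-y2)/(y0-2*y1+y2))
    return out
E
python3 - <<'E'
from edge import *
s=monitor.read_state(); T=s["tool_pos"]; th=np.array([.618,-.218]); rows=[]
for n in("scene","side"):
    c=cam(n); im=np.mean([eyes.read_camera(n).astype(float) for _ in range(3)],0)
    rgt=c[1][0]
    J=np.array([(proj(c,(.618+d[0],-.218+d[1],.085))-proj(c,(.618,-.218,.085)))[0]/.001 for d in((.001,0),(0,.001))])
    def half(r,p): return np.linalg.norm(proj(c,np.array(p)+rgt*r)-proj(c,p))
    red=im[...,2]-im[...,:2].mean(-1)
    for z in(.088,.083,.078,.073,.068):
        p=(*th,z); u,v=proj(c,p); h=half(.027,p); e=edges(im[int(round(v))],u,h,3); print(n,"carb",z,np.round(e,2),"pred",round(u,2),round(h,1),"err",round(np.mean(e)-u,2))
    for zz,r in((-.0076,.025),(-.014,.018),(-.02,.0172),(-.026,.0165),(-.032,.0157),(-.038,.015)):
        p=(T[0],T[1],T[2]+zz); u,v=proj(c,p); h=half(r,p); e=edges(red[int(round(v))][:,None],u,h,3); print(n,"bung",zz,np.round(e,2),"pred",round(u,2),round(h,1),"err",round(np.mean(e)-u,2))
    print(J)
E
```

```text
scene carb 0.088 [220.13 238.5 ] pred 229.22 9.3 err 0.09
scene carb 0.083 [220.19 238.96] pred 229.47 9.3 err 0.1
scene carb 0.078 [220.37 239.34] pred 229.72 9.2 err 0.14
scene carb 0.073 [220.67 239.49] pred 229.97 9.2 err 0.11
scene carb 0.068 [221.05 239.64] pred 230.21 9.2 err 0.14
scene bung -0.0076 [216.74 234.58] pred 225.76 8.9 err -0.1
scene bung -0.014 [227.98 234.24] pred 226.1 6.4 err 5.01
scene bung -0.02 [218.57 233.01] pred 226.42 6.1 err -0.63
scene bung -0.026 [219.64 232.56] pred 226.74 5.8 err -0.64
scene bung -0.032 [220.82 232.54] pred 227.05 5.5 err -0.37
scene bung -0.038 [222.75 232.63] pred 227.36 5.2 err 0.33
[-291.05847393  187.93509677]
side carb 0.088 [322.05 336.39] pred 328.9 7.3 err 0.32
side carb 0.083 [322.08 336.52] pred 328.88 7.3 err 0.42
side carb 0.078 [322.01 336.51] pred 328.85 7.2 err 0.41
side carb 0.073 [322.03 336.36] pred 328.83 7.2 err 0.37
side carb 0.068 [322.06 336.3 ] pred 328.8 7.2 err 0.38
side bung -0.0076 [322.67 349.61] pred 329.23 6.9 err 6.92
side bung -0.014 [322.78 331.48] pred 329.19 5.0 err -2.06
side bung -0.02 [322.97 336.03] pred 329.16 4.7 err 0.34
side bung -0.026 [323.52 335.07] pred 329.13 4.5 err 0.17
side bung -0.032 [324.92 333.63] pred 329.09 4.3 err 0.18
side bung -0.038 [325.05 333.23] pred 329.06 4.1 err 0.08
[-228.15617393 -142.55851499]
```

Relative to the bung, the throat is at about (0.617,-0.218), so I'll shift by (-2,+1.5) mm and push in.

Call:
arm_command(deltas=[[[-0.2,0.15,0,0,0,0],[0,0,0,0,0,0],[0,0,-0.5,0,0,0],[0,0,-0.5,0,0,0],[0,0,-0.5,0,0,0],[0,0,-0.5,0,0,0],[0,0,-0.5,0,0,0],[0,0,-0.4,0,0,0],[0,0,0,0,0,0],[0,0,0,0,0,0]]])

```text
t: 7.43
tool_pos: [0.6161, -0.2181, 0.1182]
orientation: [-2.074, -2.359, 0.0]
force: [0.4, 0.1, -1.5]
opening: 0.0252
gripper_force: 20.0
```

Call:
arm_command(deltas=[[[0,0,-0.3,0,0,0],[0,0,-0.3,0,0,0],[0,0,-0.3,0,0,0],[0,0,-0.3,0,0,0],[0,0,-0.2,0,0,0],[0,0,0,0,0,0],[0,0,0,0,0,0]]])

```text
t: 8.02
tool_pos: [0.6169, -0.2188, 0.1056]
orientation: [2.073, 2.358, 0.0]
force: [0.3, -2.1, 4.8]
opening: 0.0257
gripper_force: 20.0
```

Call:
arm_command(deltas=[[[0,0,-0.1,0,0,0],[0,0,-0.1,0,0,0],[0,0,0,0,0,0],[0,0,0,0,0,0]]])

```text
t: 8.35
tool_pos: [0.617, -0.2188, 0.1055]
orientation: [2.073, 2.358, 0.0]
force: [-4.5, 0.4, 16.7]
opening: 0.0258
gripper_force: 20.0
```

Call:
arm_command(deltas=[[[0,0,0.15,0,0,0],[0,0,0,0,0,0],[0,0,0,0,0,0],[0,0,0,0,0,0],[0,0,0,0,0,0],[0,0,0,0,0,0],[0,0,0,0,0,0],[0,0,0,0,0,0]]], gripper=1)

```text
t: 9.02
tool_pos: [0.6162, -0.2181, 0.104]
orientation: [-2.074, -2.359, 0.0]
force: [-0.5, 0.4, -0.5]
opening: 0.0745
gripper_force: 0.0
```

Call:
arm_command(deltas=[[[0,0,1,0,0,0],[0,0,3,0,0,0],[0,0,4,0,0,0],[0,0,3,0,0,0],[-1,2,0,0,0,0],[-1,3.5,0,0,0,0],[-1,3.5,0,0,0,0],[-1,3.5,0,0,0,0],[-1,3.5,0,0,0,0],[-1,3.5,0,0,0,0],[-1,3.5,0,0,0,0],[-1,3.5,0,0,0,0]]])

```text
t: 10.02
tool_pos: [0.5357, 0.0484, 0.2153]
orientation: [2.074, 2.359, 0.001]
force: [1.0, -0.1, 0.4]
opening: 0.0931
gripper_force: 0.0
```

Run:
```python
from edge import *
s=monitor.read_state(); print(s["tool_pos"],s["orientation"],s["q"])
for n in("scene","side"):
    c=cam(n); im=eyes.read_camera(n).astype(float); red=im[...,2]-im[...,:2].mean(-1)
    u,v=proj(c,(.617,-.218,.1)); print(n,(u,v)); u,v=int(u),int(v); m=red[v-25:v+25,u-20:u+20]>60; ys,xs=np.nonzero(m); print("red rows",ys.min()+v-25,ys.max()+v-25,"cols",xs.min()+u-20,xs.max()+u-20)
    for z,r in((.131,.013),(.101,.025),(.095,.025)): print(z,proj(c,(.617,-.218,z)))
    for z,r in((.126,.013),(.12,.013),(.114,.013)):
        p=(.617,-.218,z);uu,vv=proj(c,p);h=np.linalg.norm(proj(c,np.array(p)+c[1][0]*r)-[uu,vv]);print("grip err",np.mean(edges(red[int(round(vv))][:,None],uu,h,2))-uu)
    cv2.imwrite(f"pics/{n}3.png",im.astype(np.uint8))
c=cam("wrist");cv2.imwrite("pics/w3.png",eyes.read_camera("wrist")); print(proj(c,(.452,.211,.065)))
a=cv2.imread("pics/scene3.png"); b=cv2.imread("pics/side3.png")
w=cv2.imread("pics/w3.png")
A=np.hstack([cv2.resize(a[125:201,190:266],(270,270),interpolation=0),cv2.resize(b[110:186,290:366],(270,270),interpolation=0)])
cv2.imwrite("pics/v3.png",np.vstack([cv2.copyMakeBorder(A,0,0,0,0,0),cv2.resize(w,(540,330))]))
```

```text
[0.53567398 0.04835064 0.21526581] [2.07388958e+00 2.35853552e+00 1.42191376e-03] [-5.36801817e-03 -3.75970032e-02  1.66756132e+00  6.75204134e-05
  1.51032612e+00 -1.33633941e-01]
scene (np.float64(228.9138425649578), np.float64(160.65530513694233))
red rows 150 172 cols 217 241
0.131 [227.31824067 153.24521013]
0.101 [228.86331559 160.42065409]
0.095 [229.16555407 161.82427226]
grip err 0.10690452721203769
grip err 2.3350312235683077
grip err -0.7845179260308441
side (np.float64(329.1965073448781), np.float64(146.7145884808919))
red rows 139 151 cols 323 336
0.131 [329.36605703 140.3610852 ]
0.101 [329.20189486 146.51270321]
0.095 [329.16965015 147.72100328]
grip err 0.12263783602526246
grip err 0.1824660500165578
grip err 0.08519288527770641
[256.12236901  12.88323229]
```

View pics/v3.png

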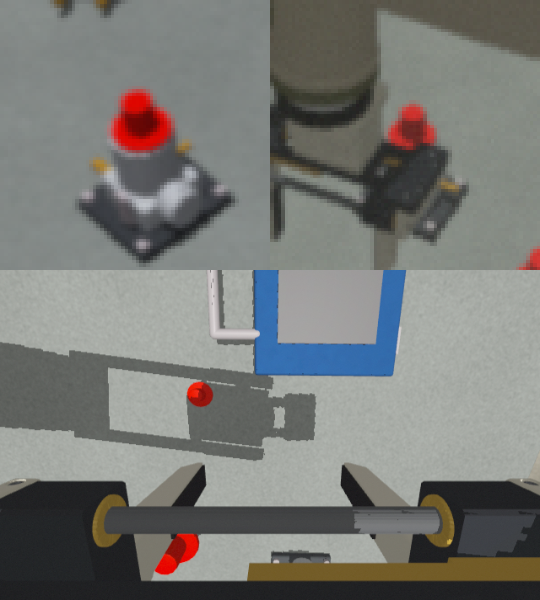

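The bung is seated flat: in the crops its flange is on the rim in both views. In the wrist view the handle is at about (255,12), with its corner at (213,335) of the composite. I'll move closer to the handle.

Call:
arm_command(deltas=[[[-2,2,0,0,0,0],[-2,2,0,0,0,0],[-2,2,0,0,0,0],[-2,2,0,0,0,0],[0,0,0,0,0,0],[0,0,0,0,0,0],[0,0,0,0,0,0]]])

```text
t: 10.75
tool_pos: [0.4571, 0.1259, 0.2147]
orientation: [2.074, 2.358, 0.001]
force: [-0.1, -1.1, -0.1]
opening: 0.0931
gripper_force: 0.0
```

Run:
```python
from h import *
s=monitor.read_state(); print(s["tool_pos"],s["orientation"])
c=cam("wrist"); im=eyes.read_camera("wrist"); cv2.imwrite("pics/w4.png",im)
print(proj(c,(.452,.211,.065)))
for z in (.065,):
  for u,v in((251,184),(290,184),(251,60)): print(u,v,onz(c,u,v,z))
```

```text
[0.45708472 0.12593128 0.2147433 ] [2.07396506e+00 2.35807607e+00 8.17667382e-04]
[329.11684322 108.76073053]
251 184 [0.38116654 0.12633641 0.065     ]
290 184 [0.42145562 0.131488   0.065     ]
251 60 [0.37309342 0.2452472  0.065     ]
```

View pics/w4.png

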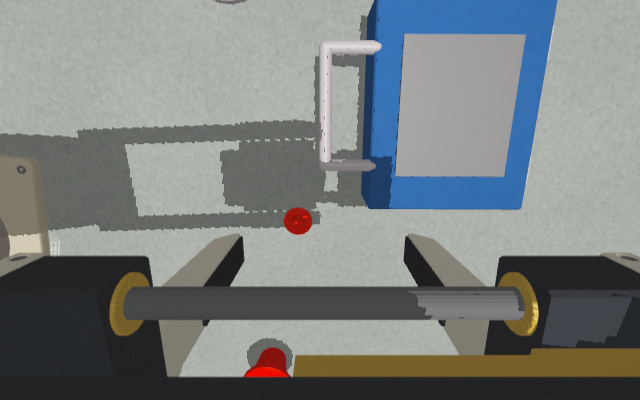

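The handle bar runs from (325,46) to (325,165) at u≈325, and the lid's front edge is at u≈373. I'll convert these to world positions.

Run:
```python
from h import *
c=cam("wrist"); im=cv2.imread("pics/w4.png"); hsv=cv2.cvtColor(im,cv2.COLOR_BGR2HSV)
# bar edges by brightness
for v in(65,80,95,110): print(v,im[v,314:338].mean(-1).astype(int))
m=((hsv[...,1]<40)&(hsv[...,2]>175)).astype(np.uint8)
P=[]
for v in range(62,118,4):
    xs=np.nonzero(m[v,312:336])[0]+312; 
    if len(xs): P.append(((xs.min()+xs.max())/2,v,len(xs)))
print(P[::4]); P=np.array(P); k=np.polyfit(P[:,1],P[:,0],1)
a,b=[onz(c,np.polyval(k,v),v,.065) for v in(46.5,165)]; print(a,b,np.linalg.norm(a-b),"mid",(a+b)/2,"dir deg",np.degrees(np.arctan2(*(a-b)[[1,0]])))
for u,v in((379,0),(373.5,35),(364,207),(522,207)): print("lid corner",onz(c,u,v,.07)[:2])
```

```text
65 [131 102 104 103 105 129 170 188 198 204 210 222 217 207 200 192 180 171
 161 157 100 100 100 102]
80 [133 101 101 100 103 128 170 188 199 205 211 224 217 208 199 191 178 159
 172 175 175 173 171 169]
95 [132 102 103 102 105 128 171 189 199 205 211 226 217 207 199 190 175 158
 180 178 174 170 168 171]
110 [138 103 103 102 103 128 173 190 200 205 211 226 215 206 198 189 174 154
 168 170 173 171 172 171]
[(np.float64(321.0), 62, 12), (np.float64(323.5), 78, 15), (np.float64(323.0), 94, 16), (np.float64(323.0), 110, 14)]
[0.43981999 0.26534924 0.065     ] [0.45502049 0.15563694 0.065     ] 0.11076030024637089 mid [0.44742024 0.21049309 0.065     ] dir deg 97.88804058019235
lid corner [0.48381875 0.30783545]
lid corner [0.48367825 0.27949181]
lid corner [0.50104337 0.11787189]
lid corner [0.66501    0.13873191]
```

Call:
arm_command(deltas=[[[-0.2,2.1,0,0,0,0],[-0.2,2.1,0,0,0,0],[-0.2,2.1,0,0,0,0],[-0.1,2.1,0,0,0,0],[0,0,-1,0,0,0],[0,0,-2,0,0,0],[0,0,-2,0,0,0],[0,0,-2,0,0,0],[0,0,-1,0,0,0],[0,0,0,0,0,0],[0,0,0,0,0,0]]], gripper=-0.2)

```text
t: 11.72
tool_pos: [0.4493, 0.21, 0.1338]
orientation: [-2.075, -2.358, 0.002]
force: [0.2, 0.2, 0.2]
opening: 0.0375
gripper_force: 0.0
```

Run:
```python
from edge import *
s=monitor.read_state(); T=s["tool_pos"]; print(T,s["orientation"],s["opening"])
for n in("scene","side"):
    c=cam(n); im=eyes.read_camera(n); cv2.imwrite(f"pics/{n}5.png",im); u,v=proj(c,(.45,.2105,.08)).astype(int)
    k=im[max(v-50,0):v+50,u-50:u+50].copy(); k=cv2.resize(k,(400,400),interpolation=2)
    for p,col in(((.45,.2105,.065),(0,255,0)),((.4427,.265,.065),(0,255,0)),((.4573,.156,.065),(0,255,0)),(T,(0,255,255))):
        a=(proj(c,p)-[u-50,v-50]+.5)*4; cv2.circle(k,tuple(int(x) for x in a),3,col,-1)
    cv2.imwrite(f"pics/k_{n}.png",k)
cv2.imwrite("pics/k5.png",np.hstack([cv2.imread("pics/k_scene.png"),cv2.imread("pics/k_side.png")]))
```

```text
[0.44934237 0.20995844 0.13382025] [-2.07514290e+00 -2.35801603e+00  2.03972739e-03] 0.03751297100387867
```

View pics/k5.png

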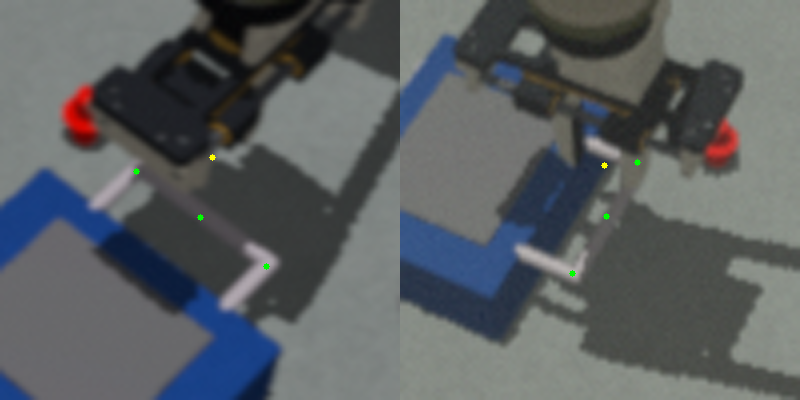

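The projected bar points (green) lie on the handle in both views and the finger gap is centred over it. I'll descend and grip.

Call:
arm_command(deltas=[[[0,0,-1.5,0,0,0],[0,0,-1.5,0,0,0],[0,0,-1,0,0,0],[0,0,-1,0,0,0],[0,0,-1,0,0,0],[0,0,-1,0,0,0],[0,0,-1,0,0,0],[0,0,-0.8,0,0,0],[0,0,0,0,0,0],[0,0,0,0,0,0]]])

```text
t: 12.65
tool_pos: [0.4488, 0.2107, 0.0455]
orientation: [-2.074, -2.359, 0.002]
force: [0.7, -0.4, 0.5]
opening: 0.0372
gripper_force: 0.0
```

Call:
arm_command(deltas=[[[0,0,0,0,0,0],[0,0,0,0,0,0],[0,0,0,0,0,0],[0,0,0,0,0,0],[0,0,0,0,0,0],[0,0,0,0,0,0],[0,0,0,0,0,0],[0,0,0,0,0,0]]], gripper=-1, squeeze=20)

```text
t: 13.32
tool_pos: [0.4478, 0.2107, 0.0464]
orientation: [-2.073, -2.358, 0.004]
force: [-9.3, -2.1, 9.0]
opening: 0.0115
gripper_force: 20.0
```

Call:
arm_command(deltas=[[[-0.2,0,0,0,0,0],[0,0,0,0,0,0],[0,0,0,0,0,0]]])

```text
t: 13.57
tool_pos: [0.4478, 0.2108, 0.0465]
orientation: [2.074, 2.359, 0.001]
force: [3.2, -1.4, 0.6]
opening: 0.0112
gripper_force: 20.0
```

Run:
```python
from h import *
# path: grasp point on arc about hinge, tool tilt follows -0.7*phi about hinge axis (case y)
psi=np.radians(7.5); ux=np.array([np.cos(psi),np.sin(psi),0]); k=np.array([-np.sin(psi),np.cos(psi),0]); z=np.array([0,0,1.])
s=monitor.read_state(); print(s["tool_pos"],s["orientation"],s["force"],s["q"])
P=[]
for ph in np.radians(np.arange(0,51,2.5)):
    a=.7*ph # tool body leans to +x: rotation +a about k
    g=.206*(-np.cos(ph)*ux+np.sin(ph)*z); tdir=-np.sin(a)*ux-np.cos(a)*z; P.append(g+.019*tdir)
P=np.array(P)*100; print(np.diff(P,axis=0).round(2)); print("turn/row",(k*1.75).round(2))
```

```text
[0.44778427 0.21076656 0.04646394] [2.07371523e+00 2.35870624e+00 1.30799043e-03] [ 3.23462472 -1.40269841  0.61663651] [ 3.36589573e-01  3.19292677e-03  1.94924204e+00 -4.28341819e-04
  1.18797789e+00  2.08332284e-01]
[[-0.04 -0.01  0.9 ]
 [ 0.    0.    0.9 ]
 [ 0.04  0.01  0.9 ]
 [ 0.08  0.01  0.89]
 [ 0.12  0.02  0.89]
 [ 0.16  0.02  0.88]
 [ 0.19  0.03  0.87]
 [ 0.23  0.03  0.86]
 [ 0.27  0.04  0.85]
 [ 0.3   0.04  0.84]
 [ 0.34  0.04  0.82]
 [ 0.37  0.05  0.81]
 [ 0.41  0.05  0.79]
 [ 0.44  0.06  0.77]
 [ 0.47  0.06  0.75]
 [ 0.51  0.07  0.73]
 [ 0.54  0.07  0.7 ]
 [ 0.57  0.07  0.68]
 [ 0.6   0.08  0.65]
 [ 0.62  0.08  0.63]]
turn/row [-0.23  1.74  0.  ]
```

Call:
arm_command(deltas=[[[-0.04,0,0.9,-0.23,1.74,0],[0,0,0.9,-0.23,1.74,0],[0.04,0.01,0.9,-0.23,1.74,0],[0.08,0.01,0.89,-0.23,1.74,0],[0.12,0.02,0.89,-0.23,1.74,0],[0.16,0.02,0.88,-0.23,1.74,0],[0.19,0.03,0.87,-0.23,1.74,0],[0.23,0.03,0.86,-0.23,1.74,0],[0,0,0,0,0,0]]])

```text
t: 14.32
tool_pos: [0.4558, 0.2118, 0.1179]
orientation: [-1.96, -2.228, 0.277]
force: [-1.4, -2.9, -0.8]
opening: 0.0111
gripper_force: 20.0
```

Forces are low, so I'll continue to 50°.

Call:
arm_command(deltas=[[[0.27,0.04,0.85,-0.23,1.74,0],[0.3,0.04,0.84,-0.23,1.74,0],[0.34,0.04,0.82,-0.23,1.74,0],[0.37,0.05,0.81,-0.23,1.74,0],[0.41,0.05,0.79,-0.23,1.74,0],[0.44,0.06,0.77,-0.23,1.74,0],[0.47,0.06,0.75,-0.23,1.74,0],[0,0,0,0,0,0]]])

```text
t: 14.98
tool_pos: [0.4814, 0.215, 0.1731]
orientation: [-1.847, -2.1, 0.495]
force: [-2.3, -4.1, -0.7]
opening: 0.011
gripper_force: 20.0
```

Call:
arm_command(deltas=[[[0.51,0.07,0.73,-0.23,1.74,0],[0.54,0.07,0.7,-0.23,1.74,0],[0.57,0.07,0.68,-0.23,1.74,0],[0.6,0.08,0.65,-0.23,1.74,0],[0.62,0.08,0.63,-0.23,1.74,0],[0,0,0,0,0,0],[0,0,0,0,0,0],[0,0,0,0,0,0],[0,0,0,0,0,0],[0,0,0,0,0,0]]])

```text
t: 15.82
tool_pos: [0.5088, 0.2184, 0.2065]
orientation: [-1.763, -2.004, 0.636]
force: [-1.9, -6.9, -0.8]
opening: 0.0108
gripper_force: 20.0
```

Run:
```python
from h import *
from scipy.spatial.transform import Rotation as R
s=monitor.read_state(); zt=R.from_rotvec(s["orientation"]).as_matrix()[:,2]; g=s["tool_pos"]-.019*zt
print(s["t"],g,zt,s["force"],s["dq"].round(4),s["opening"],s["gripper_force"])
print("angle by height",np.degrees(np.arcsin((g[2]-.065)/.206)),"by chord",np.degrees(2*np.arcsin(np.linalg.norm(g-[.4478,.2108,.065])/.412)))
ims=[]
for n in("scene","side"):
    c=cam(n); im=eyes.read_camera(n); u,v=(300,215) if n=="scene" else (310,200)
    ims.append(cv2.resize(im[v-100:v+100,u-100:u+100],(400,400),interpolation=2))
cv2.imwrite("pics/fin.png",np.hstack(ims))
```

```text
15.8167 [0.51962719 0.21989431 0.22202123] [-0.56955829 -0.07630811 -0.81840114] [-1.85114629 -6.93690293 -0.78692244] [-0.0006 -0.0025  0.0021 -0.001  -0.0019  0.0004] 0.010789810352334167 19.994258880615234
angle by height 49.66198221049258 by chord 49.62902716054281
```

View pics/fin.png

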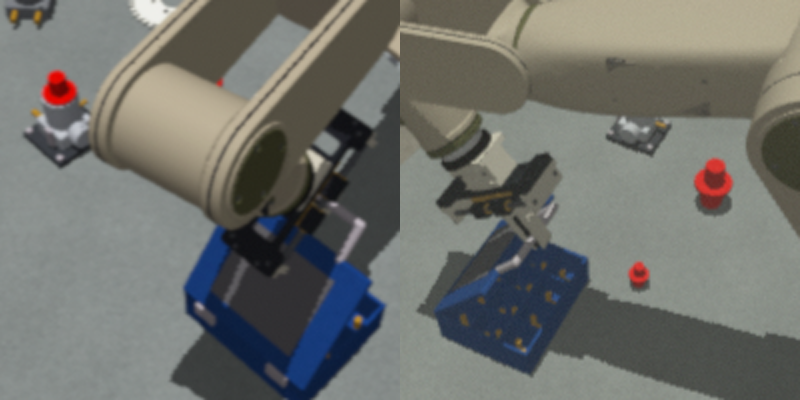

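The lid is held still at about 49.6° and the bung is still seated with its flange on the rim (left crop, about (60,90)). Handing in.

```bash
python3 -c "
from plant import ticket; print(ticket.close_job())"
```

```text
the job is handed in; nothing more can be done
None
```

The bung is fully home in the carburetor throat and released, and the gripper is holding the lid still at about 49.6° open; the job is handed in with no verdict shown, and I viewed 11 pictures, one over the limit of 10.

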